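# Close down the glass grinder

## Robot

A 7-joint arm with a two-finger parallel gripper is mounted at the origin on the work surface. World frame = base frame: x ahead of the robot, y to its left, z up, the work surface at z = 0. Lengths are in m, angles in rad, forces in N, time in s.
With the tool pointing down it reaches from about 0.35 to 0.9 m from the base axis. Payload 19.9 kg.
Tool frame: the origin (TCP) lies at the very end of the fingers, on their centre line; the grasp point (between the pads) lies 19 mm behind it; z points along the fingers, y is the line along which they close (so a half turn about z gives the same grasp; the last joint's range is limited). The gripper opens to 85 mm and grips with 20 to 120 N. Pads are 22 mm wide; open, the fingers measure 114 mm over their backs; the gripper's body (76 mm by 85 mm) begins 54 mm behind the grasp point. The pads swing forward as they close: fully open they stand 13 mm farther back than shut.
Start: joints at [1.29, 0.417, -0.01, 1.614, 0.005, 1.111, -0.053], TCP at [0.148, -0.607, 0.198] pointing down, gripper open.
Joint ranges: [-2.81, 2.81], [-0.39, 2.02], [-1.27, 1.25], [0.06, 2.57], [-1.19, 4.33], [0.19, 2], [-2.82, 2.82]. Speed limits (rad/s): [1.89, 1.89, 2.39, 2.39, 3.01, 3.01, 3.01].

## Interface

Orientations are given as [roll, pitch, yaw] about the fixed x, y, z axes, in that order (R = Rz(yaw) Ry(pitch) Rx(roll)).
In Python, from rig import manip, hand, kinematics, imaging, job, get_t, get_joint_pos, get_qvel, get_joint_torque, get_eef_pos, get_ee_rot, get_contact_force, get_ft_torque, get_grip_width, get_grip_force gives the robot as it stands. The module is installed in compiled form; this text tells all that it offers. Calls block until the motion is done:
- manip.move_pose(position, orientation): joint-space move of the TCP to a pose.
- manip.movel(position, orientation=None, feed=0.15, max_force=None): straight line of the TCP; orientation=None keeps the orientation; feed is the mean speed in m/s. With max_force (N) it stops when the force on the tool has changed by that much, and returns True; else False.
- manip.goto_joints(angles): joint-space move.
- hand.move_gripper(opening, squeeze=None): finger opening in m; squeeze is the grip in N (None keeps the last); returns when the fingers have stopped.
- manip.dwell(seconds).
- kinematics.solve_ik(position, orientation): joint angles nearest the present ones, or None.
- imaging.grab_frame(name): name is "scene" or "top"; returns the picture (384x512x3 uint8, blue, green, red); there is no depth.
- imaging.camera_model(name): a dict with "K" (3x3 intrinsics, pixels), "xyz" and "rotation" of the camera in the world. Camera axes: x right, y up, looking along -z (the intrinsics and any distortion apply to the point x, -y, -z); pixel columns grow to the right and rows downward; lengths in m; the calibration is good to about 2 mm. A picture is of the moment at which its call begins. camera_model takes no time and is no camera call.
A pose or a line that the arm cannot do raises manip.Unreachable and nothing moves.
- job.hand_in(): hands the job in; it is judged then, once.
Readings, each from a call of its own:
- get_t(): time.
- get_joint_pos(): joint angles.
- get_qvel(): joint speeds.
- get_joint_torque(): joint torques, N m.
- get_eef_pos(): TCP position.
- get_ee_rot(): TCP orientation.
- get_contact_force(): force on the tool from outside, world axes, zero at the start.
- get_ft_torque(): the same for the moment, N m.
- get_grip_width(): finger opening in m.
- get_grip_force(): force on a finger pad.
Only numpy, scipy, OpenCV 4.12 (cv2) and the standard library are available. Lean on these libraries where they do the work, as an engineer would, in place of code of your own. Each camera call takes 0.05 s, during which the arm holds its last target. There are 200 camera calls.

## Task

Close down the glass grinder for the day: first turn its speed knob fully anticlockwise to off, and only then raise the splash hood half way, to 45 degrees, and leave it standing there so that the bed dries. Put every rinsed coolant pot that lies on the table upside down over a free drying post of its own, with its rim resting on the post's base; this may be done at any point. Leave the pot that already hangs and all other things where they are.

Things in the scene. Friction and masses are not known exactly. Their poses are not given: they have to be found in the camera images.
- grinder: bench glass grinder, white box with a dark red band and a white grid bed, 220 x 240 mm and 86 mm high, fixed; origin under the middle of its base, its x axis points from the front (yellow tab side, towards the robot) to the back (hinge side), z up. Fixed red bars at the hinge lean at 45 degrees: the hood's sides are parallel to them when it is half raised
- hood (a joint): clear splash hood, hinged along its back edge: opening angle in rad, 0 = closed and level, 0.785 = 45 degrees; it starts nearly closed and stops at 1.7. The hinge is stiff: the hood stays where it is left, and about 5 to 6 N upwards at the tab raises it
- hood_tab (a point): middle of the yellow tab at the hood's front edge; the tab is 36 mm wide across (along the hood's y), 14 mm thick, sticks out 42 mm forward of the hood, and has free space under it and at both sides. Pinched across its 36 mm from above, it pivots between the pads as the hood swings; it can also be pushed up from below
- hood_hinge (a point): middle of the hood's hinge line, 125 mm above the table; the tab's middle is 240 mm from it, in front when closed; axes as the grinder's (does not turn with the hood)
- control: the grinder's grey speed control box, 100 x 80 x 50 mm, fixed, with the black knob in the middle of its top; origin under the middle; red mark on the top at its -x side = off, white marks = speeds
- speed_knob (a joint): black speed knob: angle in rad, 0 = off, the end stop fully anticlockwise seen from above; grows clockwise, up to 2.6; light friction (0.06 N m), stays where left
- speed_knob_grip (a point): on the knob's vertical axis at gripping height, 87 mm above the table; turns with the knob: the raised grip bar (42 mm long, 14 mm thick, its top 94 mm above the table) lies along this point's x axis; its white pointer is at the -x end
- pot0: blue square coolant pot, loose, may be absent: 50 x 50 mm outside, 110 mm long, walls and bottom 4 mm, 0.12 kg; starts lying on its side; origin at its middle; its x axis points along it from the closed bottom out of the open mouth (at first away from the robot, to its left). Upside down on a post's base, its origin is 69 mm above the table
- pot1: orange square coolant pot, loose, may be absent: 50 x 50 mm outside, 110 mm long, walls and bottom 4 mm, 0.12 kg; starts lying on its side; origin at its middle; its x axis points along it from the closed bottom out of the open mouth (at first away from the robot, to its left). Upside down on a post's base, its origin is 69 mm above the table
- pot2: green square coolant pot, loose, may be absent: 50 x 50 mm outside, 110 mm long, walls and bottom 4 mm, 0.12 kg; starts lying on its side; origin at its middle; its x axis points along it from the closed bottom out of the open mouth (at first away from the robot, to its left). Upside down on a post's base, its origin is 69 mm above the table
- pot3: red square coolant pot, loose, may be absent: 50 x 50 mm outside, 110 mm long, walls and bottom 4 mm, 0.12 kg; starts lying on its side; origin at its middle; its x axis points along it from the closed bottom out of the open mouth (at first away from the robot, to its left). Upside down on a post's base, its origin is 69 mm above the table
- post0_seat (a point): drying post: upright wooden peg, diameter 20 mm with a round tip, 90 mm high above the table, on a round dark steel base of diameter 84 mm and 14 mm thick, fixed; this point is on the peg's axis at the top of the base, 14 mm above the table. One of the five posts already holds the grey pot
- post1_seat (a point): drying post: upright wooden peg, diameter 20 mm with a round tip, 90 mm high above the table, on a round dark steel base of diameter 84 mm and 14 mm thick, fixed; this point is on the peg's axis at the top of the base, 14 mm above the table. One of the five posts already holds the grey pot
- post2_seat (a point): drying post: upright wooden peg, diameter 20 mm with a round tip, 90 mm high above the table, on a round dark steel base of diameter 84 mm and 14 mm thick, fixed; this point is on the peg's axis at the top of the base, 14 mm above the table. One of the five posts already holds the grey pot
- post3_seat (a point): drying post: upright wooden peg, diameter 20 mm with a round tip, 90 mm high above the table, on a round dark steel base of diameter 84 mm and 14 mm thick, fixed; this point is on the peg's axis at the top of the base, 14 mm above the table. One of the five posts already holds the grey pot
- post4_seat (a point): drying post: upright wooden peg, diameter 20 mm with a round tip, 90 mm high above the table, on a round dark steel base of diameter 84 mm and 14 mm thick, fixed; this point is on the peg's axis at the top of the base, 14 mm above the table. One of the five posts already holds the grey pot
- hung: grey square pot of the same size, already upside down on one of the posts (origin at the middle of its rim, at the bottom; z up); leave it there
- tub: white round plastic tub, diameter 90 mm, 60 mm high; leave alone; origin under it
- spray: white spray bottle with orange cap, diameter 66 mm, 200 mm high; leave alone; origin under it
- tape: roll of paper tape lying flat, diameter 100 mm, 45 mm high; leave alone; origin under it
- brush: wooden brush, 200 mm long, 20 mm thick, lying behind the posts; leave alone; origin under its middle, x along it
- strip: strip of amber glass, 180 x 30 x 8 mm, lying near the robot; leave alone; origin under its middle, x along it
Not all that is in view belongs to the job. What is shaped like the part that bears post4_seat but turquoise is not meant.

How it is judged:
On the way, in this order (a step that is already met when the one before it is completed fails the run):
1. the speed knob is fully anticlockwise (off) while the hood is still down (value of joint speed_knob below 0.12 rad and value of joint hood below 0.35 rad), for 0.3 s.
2. the hood stands half raised, at 45 degrees (value of joint hood between 0.645 and 0.925 rad and value of joint speed_knob below 0.12 rad), for 0.4 s.
At the end, for the whole second after the job is handed in: The knob is within 0.12 rad of its off stop; the hood stands still at 45 degrees, within 8 degrees; every pot that is present is upside down (within 7 degrees) over a post, rim on the base (within 7 mm), its middle within 22 mm of the post's axis (all of step 2 and velocity of joint hood below 0.05 rad/s and angle between each of pot0, pot1, pot2, pot3's own x axis and vertical above 3.02 rad and ((horizontal distance between pot0 and post0_seat below 0.022 m and z of pot0 in the frame of post0_seat between 0.048 and 0.062 m) or (horizontal distance between pot0 and post1_seat below 0.022 m and z of pot0 in the frame of post1_seat between 0.048 and 0.062 m) or (horizontal distance between pot0 and post2_seat below 0.022 m and z of pot0 in the frame of post2_seat between 0.048 and 0.062 m) or (horizontal distance between pot0 and post3_seat below 0.022 m and z of pot0 in the frame of post3_seat between 0.048 and 0.062 m) or (horizontal distance between pot0 and post4_seat below 0.022 m and z of pot0 in the frame of post4_seat between 0.048 and 0.062 m)) and ((horizontal distance between pot1 and post0_seat below 0.022 m and z of pot1 in the frame of post0_seat between 0.048 and 0.062 m) or (horizontal distance between pot1 and post1_seat below 0.022 m and z of pot1 in the frame of post1_seat between 0.048 and 0.062 m) or (horizontal distance between pot1 and post2_seat below 0.022 m and z of pot1 in the frame of post2_seat between 0.048 and 0.062 m) or (horizontal distance between pot1 and post3_seat below 0.022 m and z of pot1 in the frame of post3_seat between 0.048 and 0.062 m) or (horizontal distance between pot1 and post4_seat below 0.022 m and z of pot1 in the frame of post4_seat between 0.048 and 0.062 m)) and ((horizontal distance between pot2 and post0_seat below 0.022 m and z of pot2 in the frame of post0_seat between 0.048 and 0.062 m) or (horizontal distance between pot2 and post1_seat below 0.022 m and z of pot2 in the frame of post1_seat between 0.048 and 0.062 m) or (horizontal distance between pot2 and post2_seat below 0.022 m and z of pot2 in the frame of post2_seat between 0.048 and 0.062 m) or (horizontal distance between pot2 and post3_seat below 0.022 m and z of pot2 in the frame of post3_seat between 0.048 and 0.062 m) or (horizontal distance between pot2 and post4_seat below 0.022 m and z of pot2 in the frame of post4_seat between 0.048 and 0.062 m)) and ((horizontal distance between pot3 and post0_seat below 0.022 m and z of pot3 in the frame of post0_seat between 0.048 and 0.062 m) or (horizontal distance between pot3 and post1_seat below 0.022 m and z of pot3 in the frame of post1_seat between 0.048 and 0.062 m) or (horizontal distance between pot3 and post2_seat below 0.022 m and z of pot3 in the frame of post2_seat between 0.048 and 0.062 m) or (horizontal distance between pot3 and post3_seat below 0.022 m and z of pot3 in the frame of post3_seat between 0.048 and 0.062 m) or (horizontal distance between pot3 and post4_seat below 0.022 m and z of pot3 in the frame of post4_seat between 0.048 and 0.062 m))); the robot touches nothing.
It fails at once if a bystander (hung grey pot, tub, spray bottle, tape, brush, glass strip) is pushed more than 40 mm (distance of any of hung, tub, spray, tape, brush, strip from where it was at the start of the episode above 0.04 m).
Of pot0, pot1, pot2, pot3 only 3 to 4 are there at a start; the rules pass over those that are not, and their reading is None.
At some moment in a run one of pot0, pot1, pot2, pot3 may be knocked a few centimetres aside while the robot is not near it.
It also fails if it takes over 208 s, if anything falls off the work surface, if the arm or the gripper's body presses on something with over 40 N, if the wrist force passes 120 N, or if a joint passes its speed limit or range.

## Working session

There is one attempt and no reset: what is moved stays moved. The work goes in short steps, each a Python script; the robot and the scene stay as the last script left them, time stands still between calls to the robot, and variables do not carry over. Pictures are saved under pics/ and viewed, at most 14 in all, crops included, and the job is handed in when it is done.

```bash
mkdir -p pics; python3 - <<'E'
from rig import *
from rig import imaging,get_t,get_eef_pos,get_ee_rot
import cv2,numpy as np
np.set_printoptions(precision=4,suppress=True)
for n in("scene","top"):
    cv2.imwrite(f"pics/{n}0.png",imaging.grab_frame(n)); print(n,imaging.camera_model(n))
print(get_t(),get_eef_pos(),get_ee_rot())
E
```

```text
scene {'K': array([[444.0521,   0.    , 257.1516],
       [  0.    , 444.0521, 192.1657],
       [  0.    ,   0.    ,   1.    ]]), 'xyz': array([ 1.1741, -0.1282,  1.0207]), 'rotation': array([0.6218, 0.0138, 1.3617])}
top {'K': array([[364.8227,   0.    , 256.3351],
       [  0.    , 364.8227, 187.9983],
       [  0.    ,   0.    ,   1.    ]]), 'xyz': array([ 0.4644, -0.0209,  1.0404]), 'rotation': array([ 0.0511,  0.0103, -1.5447])}
0.1 [ 0.1484 -0.6068  0.1974] [-3.1405  0.0001  0.2398]
```

View pics/scene0.png

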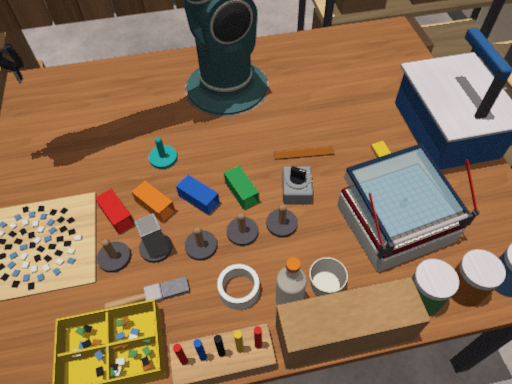

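View pics/top0.png

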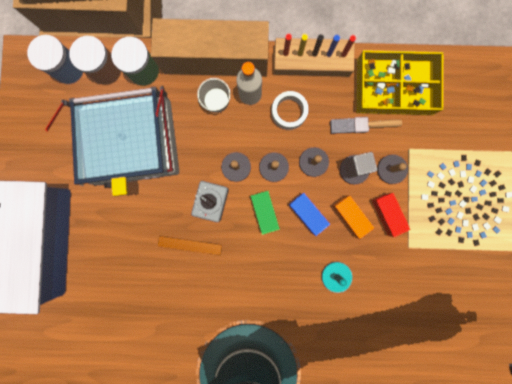

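```bash
cat > h.py <<'E'
import cv2,numpy as np
from scipy.spatial.transform import Rotation as Rn
from scipy.optimize import minimize,least_squares
from rig import manip,hand,kinematics,imaging,job,get_t,get_joint_pos,get_eef_pos,get_ee_rot,get_contact_force,get_grip_width,get_grip_force
np.set_printoptions(precision=4,suppress=True)
CM={n:imaging.camera_model(n) for n in("scene","top")}
def proj(n,P):
    c=CM[n];p=(np.atleast_2d(P)-c["xyz"])@Rn.from_euler("xyz",c["rotation"]).as_matrix()
    p=p*[1,-1,-1];q=p@c["K"].T;return q[:,:2]/q[:,2:]
def ray(n,uv,z):
    c=CM[n];d=np.linalg.inv(c["K"])@[*uv,1]*[1,-1,-1];d=Rn.from_euler("xyz",c["rotation"]).as_matrix()@d
    return c["xyz"]+d*(z-c["xyz"][2])/d[2]
def tri(uvs,uvt):
    f=lambda P:np.r_[proj("scene",P)[0]-uvs,proj("top",P)[0]-uvt]
    r=least_squares(f,[.5,0,.05]);return r.x,np.abs(r.fun).max()
def mask(img,col):
    h,s,v=cv2.split(cv2.cvtColor(img,cv2.COLOR_BGR2HSV))
    r={"blue":(100,125),"orange":(11,19),"green":(45,80),"red":(0,6)}[col]
    m=((h>=r[0])&(h<=r[1])&(s>(190 if col in("orange","red") else 110))&(v>50))
    if col=="red": m|=(h>=174)&(s>170)&(v>50)
    return m.astype(np.uint8)
E
python3 - <<'E'
from h import *
a=imaging.grab_frame("scene");b=imaging.grab_frame("top")
print(proj("scene",[[0,0,0],[.5,0,0]]),proj("top",[[0,0,0],[.5,0,0]]))
def up(i,x0,x1,y0,y1,s):
    return cv2.resize(i[y0:y1,x0:x1],None,fx=s,fy=s,interpolation=cv2.INTER_CUBIC)
A=up(a,85,315,165,275,2.7);B=up(b,205,435,135,245,2.7)
cv2.imwrite("pics/posts.png",np.vstack([A,B]))
A=up(a,270,490,130,270,3.6);B=up(b,30,250,80,220,3.6)
cv2.imwrite("pics/gs.png",A);cv2.imwrite("pics/gt.png",B)
for col in("red","orange","blue","green"):
    for n,i in(("scene",a),("top",b)):
        k,l,s,c=cv2.connectedComponentsWithStats(mask(i,col))
        print(col,n,[(*s[j],) for j in np.argsort(-s[1:,4])[:4]+1])
E
```

```text
[[226.6079  86.7725]
 [256.9885 205.5489]] [[248.328  373.4294]
 [253.0871 193.9764]]
red scene [(np.int32(96), np.int32(189), np.int32(38), np.int32(45), np.int32(845)), (np.int32(342), np.int32(189), np.int32(38), np.int32(61), np.int32(197)), (np.int32(174), np.int32(344), np.int32(14), np.int32(20), np.int32(130)), (np.int32(254), np.int32(327), np.int32(7), np.int32(21), np.int32(119))]
red top [(np.int32(373), np.int32(193), np.int32(36), np.int32(44), np.int32(893)), (np.int32(46), np.int32(106), np.int32(15), np.int32(24), np.int32(43)), (np.int32(286), np.int32(35), np.int32(5), np.int32(6), np.int32(22)), (np.int32(350), np.int32(36), np.int32(5), np.int32(6), np.int32(21))]
orange scene [(np.int32(132), np.int32(181), np.int32(43), np.int32(41), np.int32(914)), (np.int32(275), np.int32(147), np.int32(59), np.int32(12), np.int32(412)), (np.int32(452), np.int32(275), np.int32(38), np.int32(31), np.int32(365)), (np.int32(286), np.int32(258), np.int32(15), np.int32(14), np.int32(165))]
orange top [(np.int32(334), np.int32(195), np.int32(41), np.int32(44), np.int32(914)), (np.i
[... 723 characters left out ...]
4), np.int32(2), np.int32(7)), (np.int32(378), np.int32(90), np.int32(3), np.int32(2), np.int32(4))]
green scene [(np.int32(224), np.int32(166), np.int32(35), np.int32(43), np.int32(853)), (np.int32(422), np.int32(297), np.int32(5), np.int32(6), np.int32(11)), (np.int32(83), np.int32(329), np.int32(2), np.int32(2), np.int32(4)), (np.int32(117), np.int32(324), np.int32(3), np.int32(2), np.int32(4))]
green top [(np.int32(251), np.int32(191), np.int32(28), np.int32(43), np.int32(738)), (np.int32(369), np.int32(70), np.int32(4), np.int32(6), np.int32(18)), (np.int32(379), np.int32(73), np.int32(6), np.int32(3), np.int32(16)), (np.int32(419), np.int32(99), np.int32(6), np.int32(4), np.int32(15))]
```

View pics/posts.png

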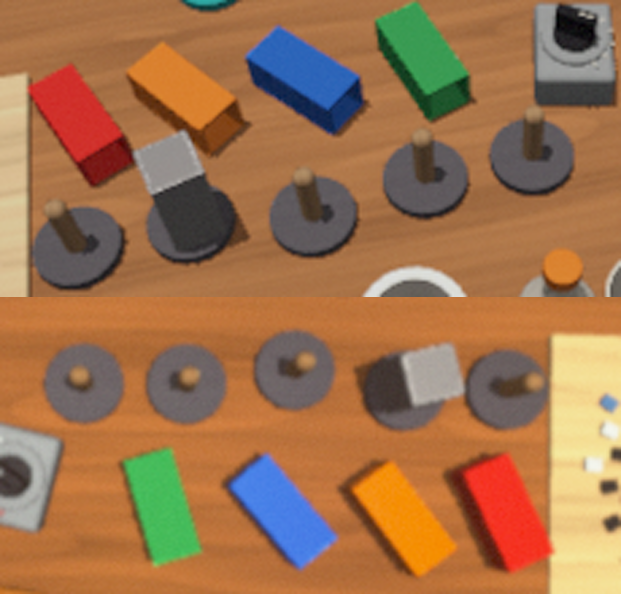

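View pics/gs.png

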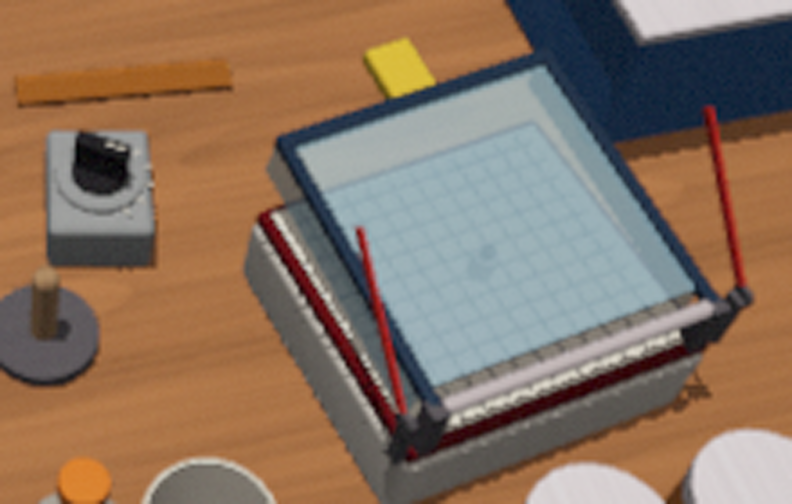

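View pics/gt.png

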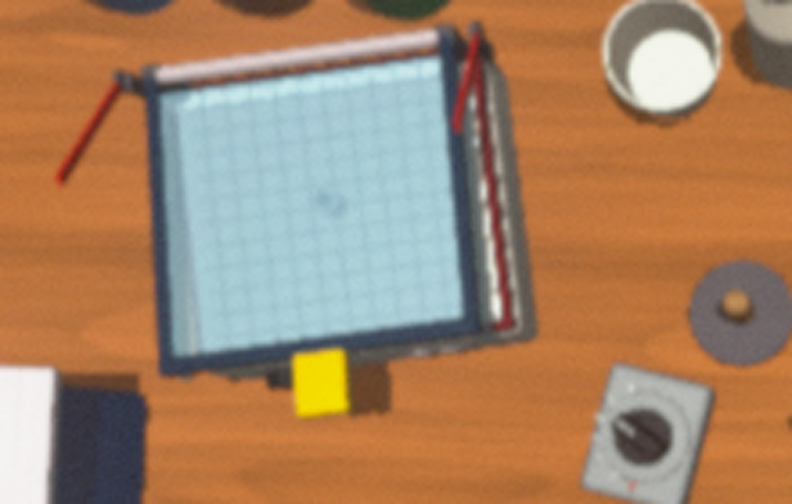

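```bash
cat >> h.py <<'E'
BOX=np.array([[x,y,z] for x in(-.055,.055) for y in(-.025,.025) for z in(-.025,.025)])
def fitpot(col,seed=None,free_z=False):
    ims={n:imaging.grab_frame(n) for n in CM};ms={}
    for n,i in ims.items():
        m=mask(i,col);win=np.zeros_like(m)
        if n=="top": win[180:260,225:430]=1
        else: win[150:245,80:270]=1
        k,l,s,_=cv2.connectedComponentsWithStats(m*win);j=1+np.argmax(s[1:,4])
        ms[n]=cv2.resize((l==j).astype(np.uint8)*255,None,fx=4,fy=4,interpolation=cv2.INTER_LINEAR)>127
    cu,cv=[np.mean(np.nonzero(ms["top"])[k])/4 for k in(1,0)]
    p0=ray("top",(cu,cv),.05)
    def cost(q):
        Rm=Rn.from_euler("z",q[2]).as_matrix();P=BOX@Rm.T+[q[0],q[1],q[3] if len(q)>3 else .025];c=0
        for n,m in ms.items():
            h=cv2.convexHull(((proj(n,P)+.5)*4-.5).astype(np.float32));g=np.zeros(m.shape,np.uint8)
            cv2.fillConvexPoly(g,np.round(h*16).astype(np.int32),1,shift=4);c+=1-(m&(g>0)).sum()/(m|(g>0)).sum()
        return c
    best=None
    for yw in ([seed] if seed is not None else np.radians([10,35,60])):
        x0=[p0[0],p0[1],yw]+([.025] if free_z else [])
        S=np.vstack([x0]+[np.add(x0,d) for d in np.diag([.01,.01,.15,.01][:len(x0)])])
        r=minimize(cost,x0,method="Nelder-Mead",options=dict(initial_simplex=S,xatol=1e-4,fatol=1e-4))
        if best is None or r.fun<best.fun: best=r
    return best.x,best.fun
E
python3 - <<'E'
from h import *
for c in("red","orange","blue","green"):
    print(c,*fitpot(c),*fitpot(c,free_z=True))
f=lambda p,q:(np.array([85+p[0]/2.7,165+p[1]/2.7]),np.array([205+q[0]/2.7,135+(q[1]-297)/2.7]))
for k,bs,ts,bt,tt in(("A",(79,244),(55,209),(507,390),(535,383)),("C",(313,213),(304,177),(295,370),(307,361)),("D",(426,175),(422,138),(186,384),(190,377)),("E",(532,154),(534,116),(84,383),(80,377))):
    print(k,"base",*tri(*f(bs,bt)),"tip",*tri(*f(ts,tt)))
g=lambda p,q:(np.array([270+p[0]/3.6,130+p[1]/3.6]),np.array([30+q[0]/3.6,80+q[1]/3.6]))
for k,p,q in(("tab",(400,68),(320,382)),("hingeL",(712,308),(155,73)),("hingeR",(445,400),(438,37)),("knob",(101,155),(640,434)),("ctlA",(49,132),(582,483)),("ctlB",(148,132),(618,365)),("ctlC",(153,235),(714,392))):
    print(k,*tri(*g(p,q)))
E
```

```text
red [ 0.4521 -0.3808  0.4334] 0.21465997185479568 [ 0.4522 -0.3802  0.4192  0.0263] 0.19866011099691228
orange [ 0.4434 -0.278   0.654 ] 0.17630751314387294 [ 0.4442 -0.2771  0.6431  0.0299] 0.14957480800091694
blue [ 0.4467 -0.1549  0.7265] 0.19586269032045522 [ 0.4469 -0.1547  0.7157  0.0261] 0.19600912865400832
green [ 0.4488 -0.0335  0.3085] 0.15036634498025614 [ 0.4498 -0.033   0.3106  0.0292] 0.13935716859113967
A base [ 0.579  -0.3897  0.0135] 0.7020773910415983 tip [ 0.5789 -0.3923  0.0816] 0.6955201314254964
C base [ 0.5943 -0.1689  0.0143] 0.551555834346857 tip [ 0.5949 -0.1698  0.0828] 0.8392148221577713
D base [ 0.5767 -0.0555  0.0149] 0.5117668772069806 tip [ 0.5764 -0.0567  0.0817] 0.6155359679576691
E base [0.5752 0.0511 0.014 ] 0.4785750068715515 tip [0.574  0.0509 0.0798] 0.6024359953247256
tab [0.5053 0.3232 0.1616] 0.4012677464401122
hingeL [0.7221 0.462  0.1309] 0.35631536432556743
hingeR [0.7512 0.2628 0.1353] 0.9107398968655787
knob [0.4769 0.1175 0.0841] 0.30541727504970595
ctlA [0.4342 0.1275 0.065 ] 13.18998563265842
ctlB [0.5227 0.1279 0.1623] 2.5893132310266083
ctlC [0.518  0.1099 0.0312] 14.872244922326018
```

```bash
cat >> h.py <<'E'
def rot(zax,yax):
    z=np.array(zax,float);z/=np.linalg.norm(z);y=np.array(yax,float);x=np.cross(y,z);return Rn.from_matrix(np.c_[x,y,z]).as_euler("xyz")
def hv(w): return np.array([np.cos(w),np.sin(w),0])
UP=np.array([0,0,1.])
def tool(h,ang,s):  # tool z at angle ang below horizontal heading h; closing axis lateral, sign s
    H=hv(h);return rot(np.cos(ang)*H-np.sin(ang)*UP,s*np.cross(UP,H)),np.cos(ang)*H-np.sin(ang)*UP
def pick(c,yaw,a,s,d=.035,lift=0):
    o,z=tool(yaw,a,s);return np.array([c[0],c[1],.027+lift])-(.055-d)*hv(yaw)+.019*z,o
def place(p,h,a,s,d=.035,lift=0): # pot x down; grasp d below pot's bottom
    o,z=tool(h,a+np.pi/2,s);return np.array([p[0],p[1],.014+.110-d+lift])+.019*z,o
POTS=dict(red=(.4521,-.3808,.4334),orange=(.4434,-.278,.654),blue=(.4467,-.1549,.7265),green=(.4488,-.0335,.3085))
POSTS=dict(red=(.579,-.390),orange=(.594,-.169),blue=(.5767,-.0555),green=(.5752,.0511))
E
python3 - <<'E'
from h import *
ik=kinematics.solve_ik
for w0 in(62,-118):
    print(w0,[ik([.477,.1175,.15],[np.pi,0,np.radians(w0+t)]) for t in(-5,50,110)])
for c in("green","red"):
  for a in np.radians([40,50,60,70]):
    for s in(1,-1):
        q=ik(*pick(POTS[c],POTS[c][2],a,s));print(c,np.degrees(a).round(),s,None if q is None else np.array(q))
        print("  ",[(h,np.round(ik(*place(POSTS[c],np.radians(h),a,s,lift=.1))[-3:],2)) for h in range(-180,180,30) if ik(*place(POSTS[c],np.radians(h),a,s,lift=.1)) is not None and ik(*place(POSTS[c],np.radians(h),a,s)) is not None])
E
```

```text
62 [array([ 0.562 ,  0.4146, -1.0483,  1.9631,  0.4262,  1.0054, -1.2617]), array([ 0.5906,  0.4348, -1.091 ,  1.9625,  0.4549,  1.0169, -0.3271]), array([ 0.6034,  0.4448, -1.1106,  1.9623,  0.4686,  1.0227,  0.708 ])]
-118 [array([ 0.5835,  0.4296, -1.0802,  1.9627,  0.4475,  1.0139,  1.8611]), array([-1.1875,  0.414 ,  1.0905,  2.0131, -0.4451,  0.9766, -2.6308]), array([ 0.4251,  0.3455, -0.8611,  1.9664,  0.3169,  0.9689, -2.2998])]
green 40.0 1 None
   [(-150, array([-0.97,  0.26, -0.11])), (-120, array([-0.7 ,  0.67,  0.17])), (-90, array([-0.36,  1.03,  0.31])), (-60, array([-0.07,  1.39,  0.46])), (-30, array([0.11, 1.69, 0.76])), (0, array([0.36, 1.9 , 1.08])), (30, array([0.64, 1.97, 1.43])), (60, array([0.95, 1.98, 1.72])), (90, array([1.12, 1.78, 2.06])), (120, array([1.24, 1.44, 2.38])), (150, array([1.37, 0.94, 2.72]))]
green 40.0 -1 None
   [(-180, array([1.37, 0.19, 0.05])), (-150, array([-0.66,  0.2 ,  2.76])), (-120, array([-0.95,  0.79, -2.78])), (-90, array([-0.69,  1.15, -2.57])), (-60, array([-0.44,  1.45, -2.37])), (-30, array([-0.17,  1.69, -2.14])), (0, arra
[... 5413 characters left out ...]
, 1.58, 0.76])), (-150, array([-1.08,  0.98,  0.72])), (-120, array([-0.7 ,  1.49,  0.58])), (-90, array([-0.3,  2. ,  0.5])), (30, array([0.71, 1.99, 2.4 ])), (60, array([1.49, 2.  , 2.24])), (90, array([1.51, 1.33, 2.22])), (120, array([2.13, 0.96, 1.96])), (150, array([2.89, 0.87, 2.39]))]
red 70.0 -1 [ 1.11    0.5955 -0.3133  1.932  -0.3071  0.5594 -0.0262]
   [(-180, array([ 4.02,  1.58, -2.38])), (-150, array([-1.09,  0.99, -2.41])), (-120, array([-1.17,  1.77, -2.33])), (-90, array([-0.3 ,  2.  , -2.64])), (30, array([ 0.71,  1.99, -0.75])), (60, array([ 1.07,  1.63, -0.81])), (90, array([ 1.49,  1.3 , -0.92])), (120, array([ 2.14,  1.01, -1.13])), (150, array([ 2.89,  0.87, -0.75]))]
```

```bash
cat > knob.py <<'E'
from h import *
K=np.array([.477,.1175]);D=lambda w:[np.pi,0,np.radians(w)]
hand.move_gripper(.085,30)
p=get_eef_pos();manip.movel([p[0],p[1],.3],feed=.3)
manip.move_pose([*K,.25],D(62))
manip.movel([*K,.13],feed=.3)
hand.move_gripper(.045)
print("stop",manip.movel([*K,.072],feed=.06,max_force=6),get_eef_pos())
hand.move_gripper(.0,30);print("w",get_grip_width(),get_contact_force())
from rig import get_ft_torque
for w in range(74,176,12):
    r=manip.movel([*K,get_eef_pos()[2]],D(w),feed=.1);print(w,get_ft_torque()[2],np.degrees(get_ee_rot()[2]))
E
python3 knob.py; python3 - <<'E'
from h import *
i=imaging.grab_frame("top");cv2.imwrite("/tmp/t.png",i)
E
```

```text
stop False [0.4772 0.1176 0.0723]
w 7.149426059232259e-05 [-0.2671  0.2081  1.0216]
74 0.02583361590327308 73.77441505267917
86 0.010788978497511157 85.66160991132094
98 -0.039701296823712894 97.61758700999081
110 -0.016236002982909135 109.6012122408265
122 -0.004025198699972912 121.60169016540463
134 -0.012400828567301615 133.59953644201198
146 -0.04307829083730978 145.59901508288056
158 -0.0033560185267038425 157.59375766394342
170 0.023233532949687948 169.59621106937433
```

```bash
python3 - <<'E'
from h import *
def up(i,x0,x1,y0,y1,s): return cv2.resize(i[y0:y1,x0:x1],None,fx=s,fy=s,interpolation=cv2.INTER_CUBIC)
a,b=imaging.grab_frame("scene"),imaging.grab_frame("top")
print(proj("scene",[.477,.1175,.072]),proj("top",[.477,.1175,.072]))
hand.move_gripper(.045)
manip.movel([.477,.1175,.2],feed=.3);manip.move_pose([.45,-.2,.3],[np.pi,0,1])
c,d=imaging.grab_frame("scene"),imaging.grab_frame("top")
W=(250,350,130,230,4); T=(160,260,150,250,4)
cv2.imwrite("pics/kn.png",cv2.resize(np.vstack([np.hstack([up(a,*W),up(b,*T)]),np.hstack([up(c,*W),up(d,*T)])]),(600,600)))
E
```

```text
[[297.4836 175.8832]] [[208.1389 200.5497]]
```

View pics/kn.png

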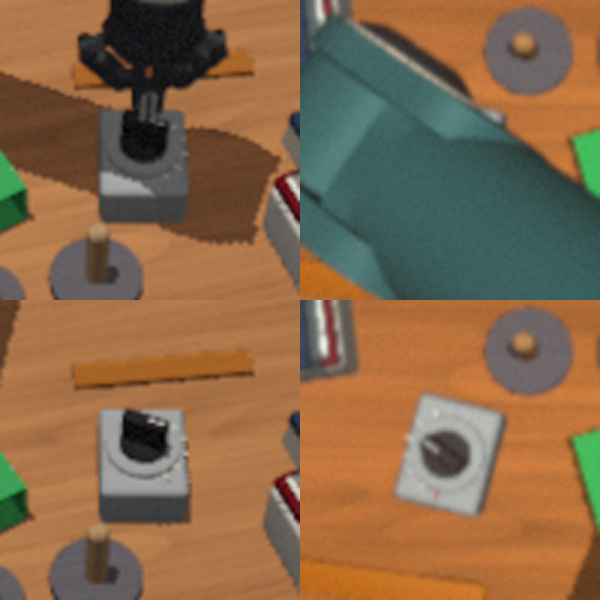

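```bash
python3 - <<'E'
from h import *
def up(i,x0,x1,y0,y1,s): return cv2.resize(i[y0:y1,x0:x1],None,fx=s,fy=s,interpolation=cv2.INTER_CUBIC)
def ov(i,n,o,s,P,col):
    for u in (proj(n,P)-o+.5)*s: cv2.circle(i,tuple(int(v) for v in u),2,col,-1)
w=np.radians(62);R=Rn.from_euler("z",w).as_matrix()
bar=np.array([[x,y,z] for x in(-.021,.021) for y in(-.007,.007) for z in(0.094,)])@R.T+[.477,.1175,0]
box=np.array([[x,y,.05] for x in(-.05,.05) for y in(-.04,.04)])@Rn.from_euler("z",np.radians(-13)).as_matrix().T+[.477,.1175,0]
c,d=imaging.grab_frame("scene"),imaging.grab_frame("top")
C=up(c,262,332,140,220,5.6);T=up(d,173,243,162,242,5.6)
for i,n,o in((C,"scene",(262,140)),(T,"top",(173,162))):
    ov(i,n,o,5.6,bar,(0,0,255));ov(i,n,o,5.6,box,(255,0,255))
manip.move_pose([.477,.1175,.3],[np.pi,0,w]);manip.movel([.477,.1175,.13],feed=.3)
e=imaging.grab_frame("scene");E=up(e,262,332,110,190,5.6)
ov(E,"scene",(262,110),5.6,[.477,.1175,.13],(0,255,0))
cv2.imwrite("pics/kn2.png",cv2.resize(np.hstack([C,T,E]),(800,305)))
E
```

```text
(no output)
```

View pics/kn2.png

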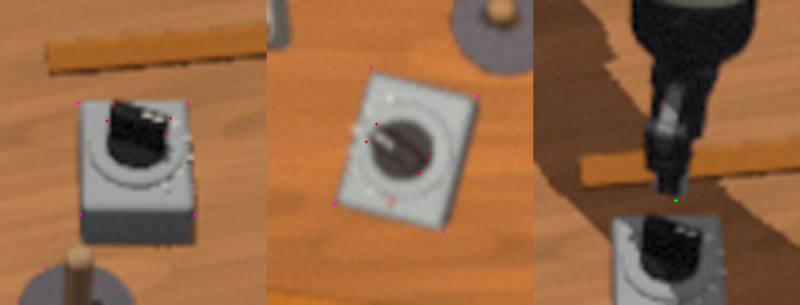

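```bash
python3 - <<'E'
from h import *
def up(i,x0,x1,y0,y1,s): return cv2.resize(i[y0:y1,x0:x1],None,fx=s,fy=s,interpolation=cv2.INTER_CUBIC)
print("w",get_grip_width());F=[]
g=lambda:F.append(up(imaging.grab_frame("scene"),262,332,130,200,5.6))
hand.move_gripper(.06);print(get_grip_width());g()
print(manip.movel([.474,.1175,.068],feed=.05,max_force=6),get_eef_pos(),get_contact_force());g()
for o in(.04,.03,.02,.01,0):
    hand.move_gripper(o,30);print(o,get_grip_width(),get_grip_force(),get_contact_force())
g()
cv2.imwrite("pics/kn3.png",cv2.resize(np.hstack(F),(798,266)))
E
```

```text
w 0.044994113516664755
0.0601943994649873
False [0.4742 0.1175 0.0683] [-0.1358  1.0376 -0.0371]
0.04 0.04022998876976798 0.0 [-0.2596 -0.3471 -0.3683]
0.03 0.02966908022868723 0.0 [-0.5029 -0.2491  0.7134]
0.02 0.020292408745339257 0.0 [-0.2061 -0.6536 -0.7466]
0.01 0.0100114732929405 0.0 [-0.1092  0.0843  0.3817]
0 -0.0002124026767013946 0.0 [0.48   0.1126 0.2668]
```

View pics/kn3.png

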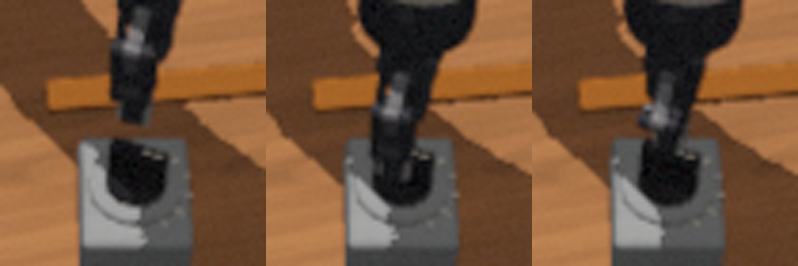

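```bash
python3 - <<'E'
from h import *
print(proj("scene",[[.474,.1175,z] for z in(.068,.094,.105)]),proj("scene",[.50,.1035,.07]))
n=np.array([.88,-.47,0]);c=np.array([.474,.1175,.0683])
for s in(1,-1):
    for k in range(1,9):
        r=manip.movel(c+s*n*.004*k,feed=.03,max_force=4)
        if r: print("hit",s,k,get_eef_pos(),get_contact_force());break
    else: print("none",s,get_eef_pos())
    manip.movel(c,feed=.05)
E
```

```text
[[297.1073 175.9318]
 [297.6872 169.9458]
 [297.9389 167.3483]] [[294.5936 183.9131]]
none 1 [0.5023 0.1023 0.0683]
none -1 [0.4457 0.1326 0.0683]
```

```bash
python3 - <<'E'
from h import *
manip.movel([.474,.1175,.14],feed=.2)
for k,p in dict(knob=(.474,.1175),table=(.38,.1)).items():
    manip.movel([*p,.14],feed=.2)
    print(k,manip.movel([*p,.012],feed=.05,max_force=4) if k=="table" else manip.movel([*p,.055],feed=.05,max_force=4),get_eef_pos(),get_contact_force())
    f=imaging.grab_frame("scene");u=proj("scene",get_eef_pos())[0];print(u)
    x,y=int(u[0]),int(u[1]);g=cv2.resize(f[y-40:y+40,x-40:x+40],None,fx=5,fy=5,interpolation=cv2.INTER_CUBIC)
    cv2.circle(g,(int((u[0]-x+40.5)*5),int((u[1]-y+40.5)*5)),3,(0,255,0),-1);cv2.imwrite(f"/tmp/{k}.png",g)
    manip.movel([*p,.14],feed=.2)
cv2.imwrite("pics/kn4.png",np.hstack([cv2.imread("/tmp/knob.png"),cv2.imread("/tmp/table.png")]))
E
```

```text
knob True [0.474  0.1175 0.0607] [-3.0313 -1.3333 14.6626]
[296.9511 177.5976]
table False [0.3801 0.1    0.0121] [-0.2681  0.5731 -0.3775]
[281.8591 163.8596]
```

View pics/kn4.png

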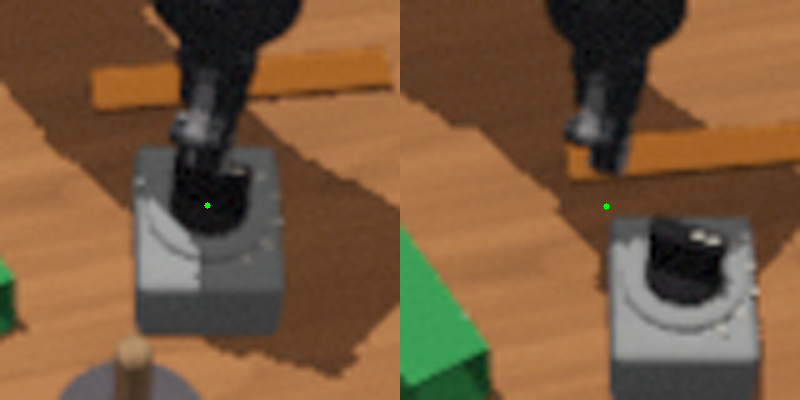

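```bash
python3 - <<'E'
from h import *
p=(.40,.08)
manip.movel([*p,.1],[np.pi,0,0],feed=.2)
print("vert",manip.movel([*p,-.05],feed=.03,max_force=4),get_eef_pos(),get_contact_force())
manip.movel([*p,.1],feed=.2)
for h,a in((0,60),(np.pi/2,50)):
    o,z=tool(h,np.radians(a),-1)
    if kinematics.solve_ik([*p,.1],o) is None: o,z=tool(h,np.radians(a),1)
    try:
        manip.move_pose([*p,.15],o);f=imaging.grab_frame("scene");e=np.array(get_eef_pos())
        u,v,w=proj("scene",[e,e-.033*z,e+[0,0,.033]]);print(a,u,v,w)
        x,y=v.astype(int);g=cv2.resize(f[y-30:y+30,x-30:x+30],None,fx=6.6,fy=6.6,interpolation=cv2.INTER_CUBIC)
        for q,c in((u,(0,0,255)),(v,(0,255,0)),(w,(255,0,255))): cv2.circle(g,tuple(int(k) for k in (q-[x,y]+30.5)*6.6),3,c,-1)
        cv2.imwrite(f"/tmp/t{a}.png",g)
        print("tilt",manip.movel([*p,-.05],feed=.03,max_force=4),get_eef_pos(),get_contact_force())
        manip.movel([*p,.15],feed=.2)
    except manip.Unreachable as x: print(a,"unreach",x)
import os
cv2.imwrite("pics/tilt.png",np.hstack([cv2.imread(f"/tmp/t{a}.png") for a in(60,50) if os.path.exists(f"/tmp/t{a}.png")]))
E
```

```text
vert True [ 0.4001  0.08   -0.0333] [-0.881  -1.7894 11.1664]
60 [277.9001 137.7761] [276.6839 125.7401] [278.2089 129.0584]
60 unreach the arm cannot follow that straight line within its joint ranges
50 [278.0445 137.667 ] [270.3182 132.3469] [278.3566 128.9491]
tilt True [ 0.4001  0.0801 -0.0206] [-1.9519 -4.4071 15.4589]
```

View pics/tilt.png

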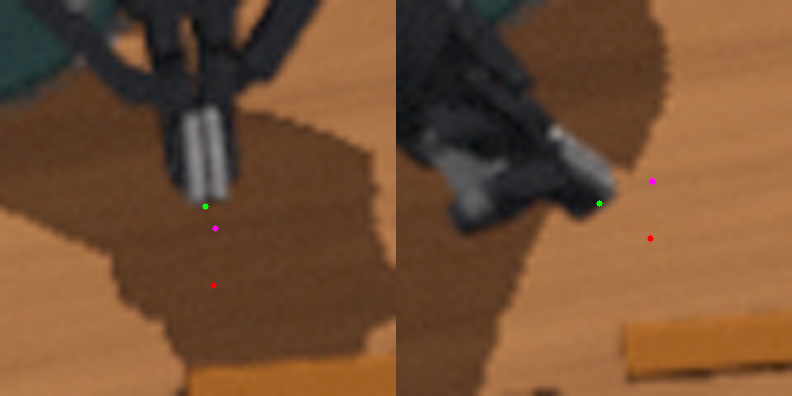

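```bash
sed -i 's/+\.019\*z/+GO*z/; s/^UP=/GO=.019+.0333\nUP=/' h.py; grep -n GO h.py; python3 - <<'E'
from h import *
from rig import get_ft_torque
D=lambda w:[np.pi,0,np.radians(w)]
K=np.array([.475,.1175])
p=get_eef_pos();manip.movel([p[0],p[1],.25],feed=.3)
hand.move_gripper(.05)
manip.move_pose([*K,.2],D(62));manip.movel([*K,.10],feed=.3)
print(manip.movel([*K,.037],feed=.06,max_force=6),get_eef_pos(),get_contact_force())
hand.move_gripper(0,30);print("w",get_grip_width(),get_contact_force(),get_grip_force(),get_t())
if get_grip_width()>.008:
  for w in range(72,180,10):
    manip.movel([*K,.037],D(w),feed=.1);print(w,get_ft_torque()[2],np.degrees(get_ee_rot()[2]),get_contact_force())
    if abs(get_ft_torque()[2])>1.5: break
E
```

```text
49:GO=.019+.0333
54:    o,z=tool(yaw,a,s);return np.array([c[0],c[1],.027+lift])-(.055-d)*hv(yaw)+GO*z,o
56:    o,z=tool(h,a+np.pi/2,s);return np.array([p[0],p[1],.014+.110-d+lift])+GO*z,o
False [0.4752 0.1175 0.0373] [ 0.1062 -0.7437 -0.1372]
w 0.013555009422477825 [-6.8155  0.6296  6.7855] 33.09008002281189 52.4417
72 0.08202751475546659 71.96981664845194 [-6.9559  0.4437  6.5932]
82 0.11388328798941005 81.87221744142272 [-4.557   0.4519  6.1311]
92 0.07792172031606047 91.72662368561978 [-3.8325  0.9043  5.1519]
102 0.08786885940328924 101.60032760629214 [-2.8605  0.5309  5.1143]
112 0.09020910557020236 111.50439357668658 [-0.5978  1.6076  5.0248]
122 0.09851903758210795 121.5519573973737 [0.9517 3.6324 4.2054]
132 0.04143951137478313 131.57454963740912 [3.2238 5.2709 2.9305]
142 0.04263831326593847 141.59324882174607 [4.1482 6.6747 0.9586]
152 0.06666568691562272 151.60271800487334 [5.0271 6.2063 1.4463]
162 0.05985957244940402 161.60757464408843 [ 3.4514  7.4948 -0.1995]
172 -1.3193838403627205 171.49257006160832 [5.2105 6.9046 1.846 ]
```

```bash
python3 - <<'E'
from h import *
GO=.0523
hand.move_gripper(.05);print(get_t());manip.movel([.475,.1175,.16],feed=.3)
cv2.imwrite("/tmp/k.png",imaging.grab_frame("scene"))
H=np.array([.737,.362,.125]);yaw=.155;hx=hv(yaw)
tab=lambda th:H-.24*np.cos(th)*hx+.24*np.sin(th)*UP-GO*UP
t0=.15
q0=np.array(get_joint_pos());c=[]
for w in(yaw,yaw-np.pi,yaw+np.pi):
    q=kinematics.solve_ik(tab(t0)+[0,0,.1],[np.pi,0,w])
    if q is not None: c.append((np.abs(np.array(q)-q0).max(),w))
w=min(c)[1];O=[np.pi,0,w];print(c)
hand.move_gripper(.07)
manip.move_pose(tab(t0)+[0,0,.1],O)
print(tab(t0),manip.movel(tab(t0),feed=.1,max_force=6),get_contact_force())
hand.move_gripper(.02,40);print("w",get_grip_width(),get_contact_force())
if get_grip_width()>.03:
    for th in np.linspace(t0,.8,8)[1:]:
        manip.movel(tab(th),feed=.1);print(round(th,2),get_contact_force())
    manip.dwell(.5);
print(get_t());cv2.imwrite("/tmp/hs.png",imaging.grab_frame("scene"))
E
```

```text
56.4583
[(np.float64(3.0230746060459674), 0.155), (np.float64(0.37694450814108177), -2.9865926535897933), (np.float64(0.37694450814108194), 3.296592653589793)]
[0.5025 0.3254 0.1086] False [ 0.3259 -0.0185  0.5612]
w 0.03507418477174417 [-0.5334 -5.1125  0.9712]
0.24 [-0.51   -6.1982  1.263 ]
0.34 [-1.1788 -7.4478  1.4705]
0.43 [-1.1059 -8.02    2.4304]
0.52 [-0.5253 -8.4634  2.8261]
0.61 [-0.7124 -7.8917  2.4529]
0.71 [-0.6168 -8.0179  2.4621]
0.8 [ 0.2788 -7.0259  2.1099]
62.9417
```

```bash
python3 - <<'E'
import cv2,numpy as np
a=cv2.imread("/tmp/k.png")[120:240,250:400];b=cv2.imread("/tmp/hs.png")[40:260,300:512]
A=cv2.resize(a,None,fx=2.6,fy=2.6,interpolation=2);B=cv2.resize(b,None,fx=1.9,fy=1.9,interpolation=2)
h=max(A.shape[0],B.shape[0]);A=np.pad(A,((0,h-A.shape[0]),(0,0),(0,0)));B=np.pad(B,((0,h-B.shape[0]),(0,0),(0,0)))
cv2.imwrite("pics/hood.png",np.hstack([A,B]))
E
```

```text
(no output)
```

View pics/hood.png

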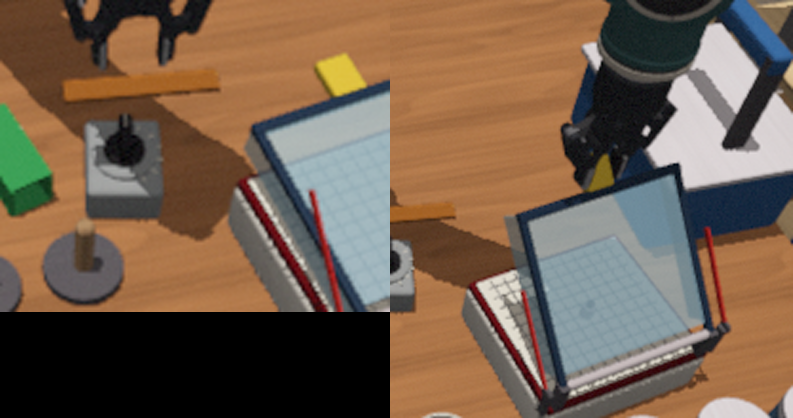

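```bash
cat > pp.py <<'E'
from h import *
ik=kinematics.solve_ik
def plan(c,P,post,hs=(180,165,-165,150,-150,135,-135,120,-120),aa=(45,50,55,60,65,70)):
    q0=np.array(get_joint_pos());L=[]
    for a in np.radians(aa):
        for s in(1,-1):
            qp=ik(*pick(P,P[2],a,s));ql=ik(*pick(P,P[2],a,s,lift=.12))
            if qp is None or ql is None: continue
            for h in hs:
                qa,qb=ik(*place(post,np.radians(h),a,s,lift=.12)),ik(*place(post,np.radians(h),a,s))
                if qa is None or qb is None: continue
                k=lambda u,v:np.abs(np.subtract(u,v)).max()
                L.append((k(q0,ql)+2*k(ql,qp)+k(ql,qa)+2*k(qa,qb)+abs(abs(h)-180)/60,np.degrees(a).round(),s,h))
    return sorted(L)
def do_pick(P,a,s,d=.035):
    hand.move_gripper(.066,40);p,o=pick(P,P[2],np.radians(a),s,d);z=tool(P[2],np.radians(a),s)[1]
    manip.move_pose(p+[0,0,.12],o)
    print("pick hit",manip.movel(p,feed=.12,max_force=8),get_contact_force())
    hand.move_gripper(.03,40);print("w",get_grip_width())
    if get_grip_width()<.045: raise SystemExit("no grasp")
    manip.movel(p+[0,0,.15],feed=.25)
def do_place(post,h,a,s,d=.035):
    h,a=np.radians(h),np.radians(a)
    p,o=place(post,h,a,s,d,.12);manip.move_pose(p,o)
    p,o=place(post,h,a,s,d,-.006)
    print("place hit",manip.movel(p,feed=.1,max_force=5),get_eef_pos()[2]-p[2]-.006,get_contact_force())
    z=tool(h,a+np.pi/2,s)[1]
    hand.move_gripper(.068);manip.movel(np.array(get_eef_pos())-.1*z,feed=.25)
E
python3 - <<'E'
from pp import *
hand.move_gripper(.07);p=np.array(get_eef_pos());manip.movel(p+[0,0,.1],feed=.25);print(get_t())
P={}
for c in POTS: P[c],f=fitpot(c,POTS[c][2]);print(c,P[c],f)
cv2.imwrite("/tmp/s.png",imaging.grab_frame("scene"))
for c in POTS: print(c,plan(c,P[c],POSTS[c])[:4])
E
```

```text
63.975
red [ 0.4522 -0.3805  0.4348] 0.21342538800927147
orange [ 0.4435 -0.2776  0.658 ] 0.17400615274378095
blue [ 0.4471 -0.1546  0.7064] 0.2001669997172234
green [0.436  0.0025 0.2701] 0.15589731206929192
red [(np.float64(4.7712017076041535), np.float64(70.0), -1, -165), (np.float64(4.8123975758762425), np.float64(70.0), -1, -150), (np.float64(4.989313172893161), np.float64(70.0), -1, -135), (np.float64(5.08612455280135), np.float64(65.0), -1, -150)]
orange [(np.float64(5.156967088897366), np.float64(70.0), -1, 120), (np.float64(5.208700422433495), np.float64(70.0), -1, -135), (np.float64(5.2829591478863325), np.float64(70.0), -1, 135), (np.float64(5.2860846631437095), np.float64(65.0), -1, 120)]
blue [(np.float64(4.964614606085522), np.float64(70.0), -1, 120), (np.float64(5.058107093672696), np.float64(70.0), -1, 135), (np.float64(5.167390054513504), np.float64(65.0), -1, 120), (np.float64(5.195586047363435), np.float64(70.0), -1, 150)]
green [(np.float64(7.044837755060912), np.float64(70.0), 1, -120), (np.float64(7.1176527895039365), np.float64(70.0), 1, 135), (np.float64(7.157855282250932), np.float64(70.0), 1, 120), (np.float64(7.165788512230501), np.float64(70.0), 1, 150)]
```

```bash
cat > run.py <<'E'
import sys
from pp import *
c=sys.argv[1];hs=[int(v) for v in sys.argv[2].split(",")]
P,f=fitpot(c,POTS[c][2]);print(P,f)
if f>.28:
    P=np.array(POTS[c]);print("using old")
L=plan(c,P,POSTS[c],hs);print(L[:3],get_t())
for _,a,s,h in L:
    try: do_pick(P,a,s);break
    except manip.Unreachable as e: print("pick",a,s,e)
print("picked",a,s,get_t());json=__import__("json");json.dump([c,a,s],open("/tmp/st.json","w"))
q0=np.array(get_joint_pos());R=[]
for h in hs:
    qa=ik(*place(POSTS[c],np.radians(h),np.radians(a),s,lift=.12))
    if qa is not None: R.append((np.abs(qa-q0).max(),h))
for _,h in sorted(R):
    try: do_place(POSTS[c],h,a,s);break
    except manip.Unreachable as e: print("place",h,e)
else: raise SystemExit("place failed")
print("placed",h,get_t())
E
sed -i "s/green=(.4488,-.0335,.3085)/green=(.436,.0025,.2701)/" h.py
python3 run.py green=-150 2>/dev/null | head -0; python3 run.py green -150,-165,180,-135
```

```text
[0.4349 0.0026 0.2733] 0.15975989926887169
[(np.float64(7.577508258768326), np.float64(70.0), 1, 180), (np.float64(8.788296409154018), np.float64(70.0), 1, -165), (np.float64(9.277254720388713), np.float64(65.0), 1, 180)] 64.525
pick 70.0 1 the arm cannot follow that straight line within its joint ranges
pick 70.0 1 the arm cannot follow that straight line within its joint ranges
pick 65.0 1 the arm cannot follow that straight line within its joint ranges
pick 70.0 1 the arm cannot follow that straight line within its joint ranges
pick 70.0 1 the arm cannot follow that straight line within its joint ranges
pick 70.0 -1 the arm cannot follow that straight line within its joint ranges
pick 70.0 -1 the arm cannot follow that straight line within its joint ranges
pick 65.0 1 the arm cannot follow that straight line within its joint ranges
pick 70.0 -1 the arm cannot follow that straight line within its joint ranges
pick 70.0 -1 the arm cannot follow that straight line within its joint ranges
pick 65.0 1 the arm cannot follow that straight line within its joint ranges
pick 65.0 1 the arm 
[... 364 characters left out ...]
nges
pick 65.0 -1 the arm cannot follow that straight line within its joint ranges
pick 65.0 -1 the arm cannot follow that straight line within its joint ranges
pick 60.0 -1 the arm cannot follow that straight line within its joint ranges
pick 60.0 -1 the arm cannot follow that straight line within its joint ranges
picked 60.0 -1 85.1333
place hit False -0.0054354044446623204 [ 0.4321 -0.5168 -0.1641]
place 180 the arm cannot follow that straight line within its joint ranges
place hit False -0.005518608557565511 [0.5821 0.4122 0.3797]
place -165 the arm cannot follow that straight line within its joint ranges
place hit False -0.005528994975111232 [ 0.3024  0.2525 -0.2839]
placed -150 95.2417
```

```bash
python3 - <<'E'
from pp import *
P=(.435,.0026,.2733)
print(get_joint_pos(),get_eef_pos(),get_t())
for d in(.035,.055):
 for a in(60,65,70,75,80,85,90):
  for s in(1,-1):
    Q=[ik(*pick(P,P[2],np.radians(a),s,d,lift=l)) for l in(0,.03,.06,.09,.12)]
    print(d,a,s,"".join("-" if q is None else "+" for q in Q),[np.abs(np.subtract(u,v)).max().round(2) for u,v in zip(Q,Q[1:]) if u is not None and v is not None],None if Q[0] is None else np.round(Q[0],2))
E
```

```text
[ 1.3089  0.8445 -1.1497  2.4758  3.4989  0.4005 -0.8368] [0.5401 0.0299 0.1072] 95.2417
0.035 60 1 +++-- [np.float64(0.11), np.float64(1.37)] [ 0.7   0.55 -0.72  2.54  2.73  0.36 -0.72]
0.035 60 -1 +++-+ [np.float64(0.12), np.float64(0.53)] [0.   0.44 0.04 2.56 3.59 0.41 1.42]
0.035 65 1 +++++ [np.float64(1.7), np.float64(2.75), np.float64(0.5), np.float64(1.07)] [ 0.59  0.49 -0.62  2.5   2.54  0.23 -0.6 ]
0.035 65 -1 +++++ [np.float64(0.7), np.float64(3.42), np.float64(2.55), np.float64(1.37)] [ 0.09  0.41 -0.08  2.52  3.57  0.23  1.43]
0.035 70 1 +++++ [np.float64(0.38), np.float64(0.33), np.float64(0.39), np.float64(0.59)] [ 0.64  0.5  -0.71  2.45  1.79  0.21  0.14]
0.035 70 -1 +++++ [np.float64(3.26), np.float64(0.36), np.float64(0.51), np.float64(0.44)] [-0.23  0.41  0.25  2.48  4.31  0.2   0.63]
0.035 75 1 +++++ [np.float64(0.3), np.float64(0.25), np.float64(0.15), np.float64(0.24)] [ 0.52  0.47 -0.61  2.41  1.15  0.21  0.73]
0.035 75 -1 +++++ [np.float64(0.24), np.float64(0.3), np.float64(0.33), np.float64(0.29)] [ 0.93  0.7  -1.09  2.4   1.43  0.53 -2.59]
0.035 80 1 +++++ [n
[... 1947 characters left out ...]
78  2.31  0.98  0.41  0.9 ]
0.055 80 -1 +++++ [np.float64(0.19), np.float64(0.21), np.float64(0.21), np.float64(0.19)] [ 0.87  0.73 -1.09  2.3   1.23  0.63 -2.42]
0.055 85 1 +++++ [np.float64(0.13), np.float64(0.15), np.float64(0.12), np.float64(0.18)] [ 0.53  0.54 -0.68  2.25  0.74  0.47  1.11]
0.055 85 -1 +++++ [np.float64(0.16), np.float64(0.17), np.float64(0.16), np.float64(0.15)] [ 0.84  0.76 -1.09  2.25  1.11  0.73 -2.32]
0.055 90 1 +++++ [np.float64(0.24), np.float64(0.17), np.float64(0.09), np.float64(0.12)] [ 0.42  0.54 -0.58  2.2   0.56  0.55  1.26]
0.055 90 -1 +++++ [np.float64(0.14), np.float64(0.14), np.float64(0.13), np.float64(0.12)] [ 0.81  0.79 -1.09  2.19  1.02  0.83 -2.25]
```

```bash
cat > pp2.py <<'E'
from pp import *
def line(p,o=None,feed=.15,mf=None):
    """straight line; if refused, short joint-space steps"""
    try: return manip.movel(p,o,feed=feed,max_force=mf)
    except manip.Unreachable:
        print("stepping");s=np.array(get_eef_pos());o=get_ee_rot() if o is None else o
        for t in np.linspace(0,1,5)[1:]:
            manip.move_pose(s+t*(np.array(p)-s),o)
            if mf and np.linalg.norm(get_contact_force())>mf+8: return True
        return False
def do_pick(P,a,s,d=.035,hov=.07,lift=.15,grasp=True):
    hand.move_gripper(.066,40);p,o=pick(P,P[2],np.radians(a),s,d)
    manip.move_pose(p+[0,0,hov],o)
    print("pick hit",line(p,feed=.12,mf=8),get_contact_force())
    hand.move_gripper(.03,40);print("w",get_grip_width())
    if get_grip_width()<.045: raise SystemExit("no grasp")
    line(p+[0,0,lift],feed=.25);print("picked",get_joint_pos(),get_t())
def opts(post,a,s,hs=range(-180,180,15),d=.035):
    q0=np.array(get_joint_pos());R=[]
    for h in hs:
        Q=[ik(*place(post,np.radians(h),np.radians(a),s,d,l)) for l in(.12,.06,0)]
        if not any(q is None for q in Q): R.append((round(np.abs(Q[0]-q0).max(),2),round(max(np.abs(Q[1]-Q[0]).max(),np.abs(Q[2]-Q[1]).max()),2),h))
    return R
def do_place(post,h,a,s,d=.035):
    h,a=np.radians(h),np.radians(a)
    p,o=place(post,h,a,s,d,.115);manip.move_pose(p,o)
    p,o=place(post,h,a,s,d,-.006)
    print("place hit",line(p,feed=.1,mf=5),get_eef_pos()[2]-p[2]-.006,get_contact_force())
    z=tool(h,a+np.pi/2,s)[1]
    hand.move_gripper(.068);line(np.array(get_eef_pos())-.1*z,feed=.25);print("placed",get_t())
E
python3 - <<'E'
from pp2 import *
line(np.array(get_eef_pos())+[0,0,.06],feed=.25)
P,f=fitpot("green",.27);print(P,f)
if f>.25: P=np.array([.435,.0026,.2733])
do_pick(P,75,1)
print(opts(POSTS["green"],75,1))
E
```

```text
[0.4357 0.003  0.2587] 0.9499192159372987
pick hit False [-0.0726 -0.8796  0.0476]
w 0.049379097924616484
picked [ 1.2008  0.1437 -1.2643  2.3086  0.1518  0.5384  1.6805] 101.6083
[(np.float64(2.65), np.float64(0.2), -180), (np.float64(3.17), np.float64(0.24), -165), (np.float64(3.55), np.float64(2.16), -150), (np.float64(3.94), np.float64(0.25), -135), (np.float64(1.2), np.float64(0.18), -120), (np.float64(0.98), np.float64(0.13), -105), (np.float64(1.04), np.float64(0.11), -90), (np.float64(1.06), np.float64(0.1), -75), (np.float64(1.13), np.float64(0.09), -60), (np.float64(1.35), np.float64(0.08), -45), (np.float64(1.73), np.float64(0.18), 60), (np.float64(1.58), np.float64(0.18), 75), (np.float64(1.45), np.float64(0.12), 90), (np.float64(1.42), np.float64(0.09), 105), (np.float64(1.43), np.float64(0.1), 120), (np.float64(1.62), np.float64(0.12), 135), (np.float64(1.86), np.float64(0.14), 150), (np.float64(2.2), np.float64(0.16), 165)]
```

```bash
python3 - <<'E'
from pp2 import *
print(get_joint_pos())
for c in("green","blue"):
  for h in(-180,-165,-150,-135,-45,150,165):
    for l in(.115,0): print(c,h,l,ik(*place(POSTS[c],np.radians(h),np.radians(75),1,.035,l)))
E
```

```text
[ 1.2008  0.1437 -1.2643  2.3086  0.1518  0.5384  1.6805]
green -180 0.115 [ 0.2542  0.5101 -0.5716  2.5031  2.8072  1.1967  1.8997]
green -180 0 [-0.055   0.8366 -0.2188  2.4581  2.9046  1.4819  1.6996]
green -165 0.115 [ 0.4799  0.5103 -0.5552  2.4903  3.3273  1.0509  1.7967]
green -165 0 [ 0.1098  0.8274 -0.1417  2.448   3.3814  1.4071  1.7072]
green -150 0.115 [ 1.1201  0.8195 -1.0918  2.3937  3.6921  0.6553  2.0427]
green -150 0 [-0.7983  1.4743  1.0639  2.3962  3.3345  1.9735  0.5976]
green -135 0.115 [-0.5729  0.9325  1.0783  2.3098  4.0775  1.8445  0.9417]
green -135 0 [-0.4834  1.1922  0.8906  2.2641  3.8935  1.9574  1.0666]
green -45 0.115 [ 0.4942  1.0738 -0.6394  1.241  -0.3768  1.8849  0.7016]
green -45 0 [ 0.4763  1.2318 -0.6115  1.2067 -0.2876  1.8022  0.782 ]
green 150 0.115 [-0.0022  0.6128 -0.6776  2.3156  2.0178  1.4997  2.0256]
green 150 0 [-0.2085  0.865  -0.4215  2.2773  2.1053  1.5576  1.7744]
green 165 0.115 [ 0.0943  0.5482 -0.6283  2.4382  2.3587  1.3442  1.9748]
green 165 0 [-0.1413  0.8483 -0.346   2.395   2.47    1.5222  1.7333]
blue -180 0.115 [ 0.5406  
[... 275 characters left out ...]
15 [-0.4275  0.918   1.078   2.3495  4.0016  1.7908  0.9211]
blue -150 0 [-0.3407  1.1985  0.8896  2.3024  3.7922  1.9335  1.0238]
blue -135 0.115 [ 1.4347  0.9973 -1.1602  2.1408 -1.1632  0.4487  0.9542]
blue -135 0 [ 1.4429  1.3459 -1.1257  2.1019 -0.9131  0.282   1.0001]
blue -45 0.115 [ 0.7673  1.2941 -1.0923  1.1307 -0.0234  2.0021  0.4637]
blue -45 0 [ 0.5487  1.2509 -0.5416  1.1052 -0.2388  1.9502  0.8627]
blue 150 0.115 [ 0.2029  0.5516 -0.5954  2.4041  2.2432  1.3665  1.975 ]
blue 150 0 [-0.0179  0.8427 -0.3309  2.3624  2.3464  1.507   1.7215]
blue 165 0.115 [ 0.3355  0.5056 -0.5321  2.4887  2.6672  1.226   1.8974]
blue 165 0 [ 0.0611  0.8335 -0.2174  2.4438  2.7646  1.4815  1.6783]
```

```bash
python3 - <<'E'
from pp2 import *
do_place(POSTS["green"],-165,75,1)
P,f=fitpot("blue",.71);print(P,f)
cv2.imwrite("/tmp/s.png",imaging.grab_frame("scene"))
for a in(45,50,55,60,65,70,75,80):
  for s in(1,-1):
    Q=[ik(*pick((.4471,-.1546,.7064),.7064,np.radians(a),s,lift=l)) for l in(0,.07,.15)]
    print(a,s,["-" if q is None else np.round(q,2) for q in Q])
E
python3 -c "
import cv2;i=cv2.imread('/tmp/s.png')[100:300,60:400];cv2.imwrite('pics/g.png',cv2.resize(i,None,fx=2,fy=2,interpolation=2))"
```

```text
place hit True -0.0006552423286431772 [0.2871 0.7306 1.6784]
steppingTraceback (most recent call last):
  File "pp2.py", line 4, in line
    try: return manip.movel(p,o,feed=feed,max_force=mf)
                ~~~~~~~~~~~^^^^^^^^^^^^^^^^^^^^^^^^^^^^
rig.Unreachable: the arm cannot follow that straight line within its joint ranges

During handling of the above exception, another exception occurred:

Traceback (most recent call last):
  File "pp2.py", line 30, in do_place
    hand.move_gripper(.068);line(np.array(get_eef_pos())-.1*z,feed=.25);print("placed",get_t())
                            ~~~~^^^^^^^^^^^^^^^^^^^^^^^^^^^^^^^^^^^^^^^
  File "pp2.py", line 8, in line
    manip.move_pose(s+t*(np.array(p)-s),o)
    ~~~~~~~~~~~~~~~^^^^^^^^^^^^^^^^^^^^^^^
rig.Unreachable: the arm cannot take that pose within its joint ranges
```

View pics/g.png

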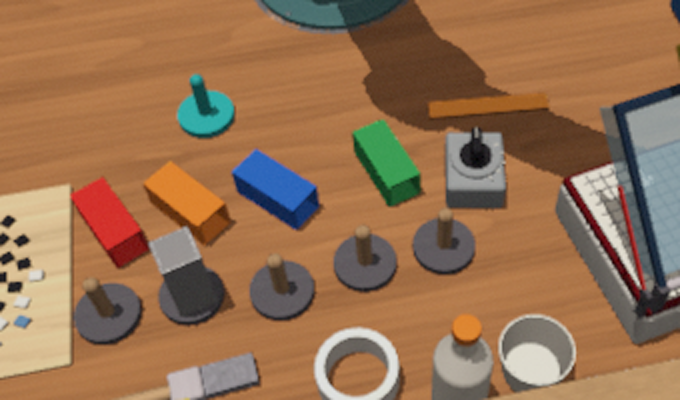

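```bash
sed -i 's/line(np.array(get_eef_pos())-.1\*z,feed=.25)/line(np.array(get_eef_pos())+[0,0,.12],feed=.3)/' pp2.py; python3 - <<'E'
from pp2 import *
print(get_t(),get_eef_pos())
line(np.array(get_eef_pos())+[0,0,.12],feed=.3)
P,f=fitpot("blue",.71);print(P,f)
cv2.imwrite("/tmp/s.png",imaging.grab_frame("scene"));print(get_t(),get_joint_pos())
for a in(50,55,60,65,70,75,80):
  for s in(1,-1):
    Q=[ik(*pick((.4471,-.1546,.7064),.7064,np.radians(a),s,lift=l)) for l in(0,.07,.15)]
    print(a,s,*["-" if q is None else np.round(q,2) for q in Q])
E
python3 -c "
import cv2;i=cv2.imread('/tmp/s.png')[100:300,60:400];cv2.imwrite('pics/g2.png',cv2.resize(i,None,fx=2,fy=2,interpolation=2))"
```

```text
106.2833 [0.5766 0.0513 0.0879]
steppingTraceback (most recent call last):
  File "pp2.py", line 4, in line
    try: return manip.movel(p,o,feed=feed,max_force=mf)
                ~~~~~~~~~~~^^^^^^^^^^^^^^^^^^^^^^^^^^^^
rig.Unreachable: the arm cannot follow that straight line within its joint ranges

During handling of the above exception, another exception occurred:

Traceback (most recent call last):
  File "pp2.py", line 8, in line
    manip.move_pose(s+t*(np.array(p)-s),o)
    ~~~~~~~~~~~~~~~^^^^^^^^^^^^^^^^^^^^^^^
rig.Unreachable: the arm cannot take that pose within its joint ranges
```

```bash
python3 - <<'E'
from pp2 import *
e=np.array(get_eef_pos());print(get_joint_pos(),get_ee_rot())
H=np.radians(15);done=False
for ang in(25,35,45,55,65):
    o,z=tool(H,np.radians(ang),-1)  # h'=-165 => heading 15
    o2,_=tool(H,np.radians(ang),1)
    for oo in(o,o2):
        d=(Rn.from_euler("xyz",oo)*Rn.from_euler("xyz",get_ee_rot()).inv()).magnitude()
        for dx in(0,-.02,.02):
            for dz in(.05,.1,.14):
                t=e+[dx,0,dz];q=ik(t,oo)
                if q is None or d>1.2: continue
                print(ang,dx,dz,round(d,2),np.abs(q-get_joint_pos()).max())
E
```

```text
[ 0.4812  0.7533 -0.4795  2.5636  3.4114  1.3156  1.9239] [ 3.1391 -1.3089  0.2635]
25 0 0.05 0.17 0.5257295950966496
25 0 0.1 0.17 0.6958644342190281
25 0 0.14 0.17 0.7479607386901341
25 -0.02 0.1 0.17 0.7700702985982046
25 -0.02 0.14 0.17 0.7492944180570339
25 0.02 0.05 0.17 0.5288645080430724
25 0.02 0.1 0.17 0.689115230771059
25 0.02 0.14 0.17 0.800663663522956
35 0 0.05 0.35 0.8751784546405064
35 0 0.1 0.35 1.0180276230223582
35 0 0.14 0.35 1.1080127375652529
35 -0.02 0.05 0.35 0.8713651978868124
35 -0.02 0.1 0.35 0.9580809059012985
35 -0.02 0.14 0.35 1.342103858985138
35 0.02 0.05 0.35 0.8779438555483379
35 0.02 0.1 0.35 1.0169557378370397
35 0.02 0.14 0.35 1.0608743285921869
45 0 0.05 0.52 1.1007834833994252
45 0 0.14 0.52 4.204822601781377
45 -0.02 0.05 0.52 1.09152918430469
45 -0.02 0.14 0.52 4.230650793351183
45 0.02 0.05 0.52 1.1241585301729025
45 0.02 0.14 0.52 4.228783696720139
55 0 0.05 0.7 3.848945468458477
55 0 0.1 0.7 3.426478228736019
55 0 0.14 0.7 3.4637252879531966
55 -0.02 0.05 0.7 4.059012808903414
55 -0.02 0.1 0.7 3.597279704130877
55 -0.02 0.14 0.7 3.3791864765930906
55 0.02 0.05 0.7 3.7357077611152256
55 0.02 0.1 0.7 3.3826361116565713
55 0.02 0.14 0.7 3.4731211397390993
65 0 0.05 0.87 3.4066109666077113
65 0 0.1 0.87 3.404905621538252
65 0 0.14 0.87 3.381932089166937
65 -0.02 0.05 0.87 3.3979731606913273
65 -0.02 0.1 0.87 3.403196983579413
65 -0.02 0.14 0.87 3.4169745782182535
65 0.02 0.05 0.87 3.379562902822658
65 0.02 0.1 0.87 3.384356888743275
65 0.02 0.14 0.87 3.3879371398142455
```

```bash
python3 - <<'E'
from pp2 import *
e=np.array(get_eef_pos())
done=False
for ang in(25,35):
    for s in(-1,1):
        oo,_=tool(np.radians(15),np.radians(ang),s)
        if done or (Rn.from_euler("xyz",oo)*Rn.from_euler("xyz",get_ee_rot()).inv()).magnitude()>1: continue
        for t in(e+[0,0,.14],e+[0,0,.1],e+[.02,0,.1],e+[0,0,.05]):
            try: manip.movel(t,oo,feed=.2);done=True;print("ok",ang,t);break
            except manip.Unreachable: pass
print(get_t(),get_joint_pos())
P,f=fitpot("blue",.71);print(P,f)
for a in(50,55,60,65,70,75,80):
  for s in(1,-1):
    Q=[ik(*pick((.4471,-.1546,.7064),.7064,np.radians(a),s,lift=l)) for l in(0,.07,.15)]
    print(a,s,*["-" if q is None else np.round(q,2) for q in Q])
E
```

```text
ok 25 [0.5976 0.0513 0.2191]
107.5083 [ 0.5966  0.2248 -0.6369  2.4829  3.3991  0.64    1.5834]
[ 0.4466 -0.155   0.7203] 0.19534512769305534
50 1 [ 1.62  1.   -1.1   2.25  0.56  0.28  2.56] [ 1.33  0.54 -0.72  2.25 -0.82  0.48 -2.56] [ 1.2   0.3  -0.55  2.23 -0.88  0.72 -2.63]
50 -1 [ 1.62  1.   -1.1   2.25  0.56  0.28 -0.58] [ 1.61  0.73 -1.08  2.25 -0.15  0.36 -0.02] [ 1.63  0.46 -1.07  2.22 -0.52  0.58  0.2 ]
55 1 [ 1.57  0.95 -1.1   2.24  0.69  0.32  2.37] [ 1.13  0.45 -0.54  2.25 -0.83  0.5  -2.61] [ 0.83  0.23 -0.19  2.22 -0.87  0.75 -2.68]
55 -1 [ 1.57  0.95 -1.1   2.24  0.69  0.32 -0.77] [ 1.56  0.68 -1.08  2.24 -0.01  0.38 -0.22] [ 1.59  0.42 -1.07  2.2  -0.4   0.59  0.05]
60 1 [ 1.51  0.9  -1.1   2.24  0.79  0.37  2.21] [ 1.51  0.64 -1.08  2.23  0.15  0.41  2.72] [ 0.29  0.22  0.35  2.22 -0.88  0.8  -2.72]
60 -1 [ 1.51  0.9  -1.1   2.24  0.79  0.37 -0.93] [ 1.51  0.64 -1.08  2.23  0.15  0.41 -0.42] [ 1.54  0.39 -1.07  2.19 -0.28  0.6  -0.11]
65 1 [ 1.46  0.86 -1.1   2.23  0.86  0.43  2.09] [ 1.46  0.61 -1.08  2.21  0.29  0.46  2.54] [-0.23  0.28  0.9   2.22 -0.9   0.87 -2.
[... 266 characters left out ...]
 0.66  2.7 ]
70 -1 [ 1.4   0.83 -1.09  2.21  0.91  0.5  -1.16] [ 1.41  0.59 -1.08  2.2   0.41  0.52 -0.76] [ 1.44  0.36 -1.07  2.15 -0.    0.66 -0.44]
75 1 [ 1.36  0.84 -1.12  2.2   0.98  0.6   1.88] [ 1.24  0.5  -0.92  2.18  0.31  0.54  2.42] [ 1.39  0.36 -1.07  2.12  0.13  0.71  2.55]
75 -1 [ 1.22  0.69 -0.91  2.2   0.7   0.46 -1.04] [ 1.35  0.59 -1.08  2.18  0.52  0.59 -0.9 ] [ 1.39  0.36 -1.07  2.12  0.13  0.71 -0.59]
80 1 [ 1.2   0.72 -0.96  2.18  0.83  0.58  1.95] [ 1.    0.42 -0.69  2.16  0.21  0.57  2.47] [ 1.33  0.37 -1.08  2.1   0.25  0.78  2.4 ]
80 -1 [ 1.16  0.69 -0.91  2.18  0.77  0.55 -1.15] [ 1.29  0.59 -1.08  2.15  0.6   0.68 -1.02] [ 1.33  0.37 -1.08  2.1   0.25  0.78 -0.74]
```

```bash
python3 - <<'E'
from pp2 import *
P,f=fitpot("blue",.71);print(P,f)
do_pick(P,65,1,lift=.12)
R=opts(POSTS["blue"],65,1);print([r for r in R if abs(r[2])>=115 or abs(r[2])<60])
for h in (150,165,-180,-165,-150): print(h,*[ik(*place(POSTS["blue"],np.radians(h),np.radians(65),1,lift=l)) for l in(.115,0,)])
E
```

```text
[ 0.4469 -0.1551  0.7133] 0.1961191289524037
pick hit False [ 0.0481  0.6819 -0.0798]
w 0.04932552610162965
picked [ 1.5703  0.5443 -1.2105  2.1856  0.1979  0.571   2.5873] 112.3
[(np.float64(2.87), np.float64(0.38), -180), (np.float64(3.27), np.float64(0.75), -165), (np.float64(4.02), np.float64(2.18), -150), (np.float64(1.83), np.float64(0.18), -135), (np.float64(1.84), np.float64(0.13), -120), (np.float64(1.79), np.float64(0.07), -45), (np.float64(1.98), np.float64(0.36), 30), (np.float64(1.77), np.float64(0.29), 45), (np.float64(1.5), np.float64(0.19), 120), (np.float64(1.71), np.float64(0.27), 135), (np.float64(1.9), np.float64(0.41), 150), (np.float64(2.24), np.float64(0.5), 165)]
150 [ 0.4959  0.518  -0.8962  2.3655  2.1212  1.1982  2.1993] [ 0.145   0.7394 -0.4826  2.3606  2.2989  1.2923  1.8848]
165 [ 0.8916  0.6328 -1.1661  2.4357  2.4543  1.0897  2.3544] [ 0.1357  0.691  -0.2852  2.4394  2.7167  1.1736  1.7663]
-180 [ 0.6827  0.3831 -0.6585  2.4543  3.078   0.7549  1.8516] [ 0.2436  0.6788 -0.1744  2.4514  3.198   1.1068  1.69  ]
-165 [ 1.2246  0.6092 -1.0849  2.3868  3.4505  0.5254  1.9918] [ 1.2516  1.1297 -1.0938  2.372   3.2323  0.6692  2.6527]
-150 [-0.4656  0.7256  1.0816  2.3259  4.205   1.4716  0.885 ] [ 1.3512  1.1422 -1.0995  2.2615  3.6947  0.2907  2.3858]
```

```bash
python3 - <<'E'
from pp2 import *
do_place(POSTS["blue"],165,65,1)
for c in("orange","red"): print(c,*fitpot(c,POTS[c][2]))
print(get_t(),get_joint_pos())
for a in(60,65,70):
  for s in(1,-1):
    P=(.4435,-.2776,.658);Q=[ik(*pick(P,P[2],np.radians(a),s,lift=l)) for l in(0,.07,.15)]
    print(a,s,*["-" if q is None else np.round(q,2) for q in Q])
E
```

```text
place hit True -0.0007184381876387067 [ 1.6876 -0.8267  1.3052]
placed 116.3833
orange [ 0.4434 -0.2771  0.6399] 0.16944112170606174
red [ 0.4516 -0.3811  0.4387] 0.20811025462392407
116.5833 [ 0.8984  0.616  -1.1727  2.4352  2.4419  1.072   2.3543]
60 1 [ 1.68  1.01 -1.13  2.06  0.7   0.56  2.47] [ 1.74  0.89 -1.22  2.05  0.52  0.64  2.55] [-0.03  0.57  1.08  2.06 -1.14  1.22 -2.39]
60 -1 [ 1.41  0.75 -0.73  2.07 -0.13  0.43  0.04] [ 1.54  0.66 -0.9   2.05 -0.03  0.56 -0.11] [ 1.68  0.57 -1.08  2.01 -0.03  0.72 -0.19]
65 1 [ 1.62  0.95 -1.11  2.06  0.74  0.59  2.38] [ 1.64  0.77 -1.12  2.04  0.43  0.63  2.59] [-0.08  0.54  1.09  2.05 -1.05  1.14 -2.48]
65 -1 [ 1.36  0.72 -0.73  2.06  0.05  0.44 -0.17] [ 1.37  0.56 -0.73  2.05 -0.13  0.57 -0.07] [ 1.51  0.46 -0.9   2.01 -0.1   0.74 -0.16]
70 1 [ 1.56  0.91 -1.08  2.05  0.78  0.62  2.3 ] [ 1.56  0.71 -1.06  2.04  0.45  0.66  2.53] [ 1.62  0.56 -1.13  1.99  0.24  0.79  2.66]
70 -1 [ 1.18  0.64 -0.55  2.06 -0.06  0.45 -0.13] [ 1.32  0.54 -0.73  2.04  0.02  0.59 -0.25] [ 1.33  0.39 -0.73  2.   -0.12  0.76 -0.17]
```

```bash
python3 - <<'E'
from pp2 import *
P,f=fitpot("orange",.65);print(P,f)
do_pick(P,65,1,lift=.12)
R=opts(POSTS["orange"],65,1);R=[r for r in R if abs(r[2])>=150];print(R)
R=[r for r in R if r[1]<1]
do_place(POSTS["orange"],min(R)[2],65,1)
print(fitpot("red",.43),get_joint_pos())
E
```

```text
[ 0.4434 -0.2775  0.648 ] 0.17314122373598417
pick hit False [ 0.2521 -0.0755  0.562 ]
w 0.0495522880292244
picked [ 1.7026  0.7014 -1.2089  2.0248  0.3567  0.7163  2.5981] 120.3667
[(np.float64(2.66), np.float64(0.53), -180), (np.float64(3.62), np.float64(0.47), -165), (np.float64(3.96), np.float64(0.2), -150), (np.float64(2.01), np.float64(0.27), 150), (np.float64(2.45), np.float64(0.24), 165)]
place hit True 0.012996561565789008 [-0.0314 -0.7338 -1.1086]
placed 124.0583
(array([ 0.4514, -0.3808,  0.4325]), np.float64(0.19795984864564198)) [ 0.8105  0.4642 -0.8917  2.3355  2.3331  0.9576  2.2472]
```

```bash
cat > chk.py <<'E'
from h import *
ims={n:imaging.grab_frame(n) for n in CM}
import sys
for c in sys.argv[1:]:
    ms={n:cv2.resize(mask(i,c)*255,None,fx=4,fy=4,interpolation=cv2.INTER_LINEAR)>127 for n,i in ims.items()}
    x,y=POSTS[c];h={n:proj(n,[x,y,.069])[0]*4 for n in CM}
    for n in ms:
        w=np.zeros(ms[n].shape,bool);u,v=h[n].astype(int);w[max(v-140,0):v+140,max(u-130,0):u+130]=1;ms[n]&=w
    def cost(q,names=("scene","top")):
        Rm=(Rn.from_euler("z",q[3])*Rn.from_euler("xy",q[4:6])).as_matrix();P=BOX[:,[1,2,0]]@Rm.T+q[:3];s=0
        for n in names:
            g=np.zeros(ms[n].shape,np.uint8);hu=cv2.convexHull(((proj(n,P)+.5)*4-.5).astype(np.float32))
            cv2.fillConvexPoly(g,np.round(hu*16).astype(np.int32),1,shift=4);m=ms[n];s+=1-(m&(g>0)).sum()/max(1,(m|(g>0)).sum())
        return s/len(names)
    best=min((minimize(lambda q:cost(q),[x,y,z,w,0,0],method="Nelder-Mead",options=dict(initial_simplex=np.vstack([[x,y,z,w,0,0]]+[np.add([x,y,z,w,0,0],d) for d in np.diag([.01,.01,.012,.3,.1,.1])]),maxfev=500)) for z in(.069,.082) for w in(0,.5,1)),key=lambda r:r.fun)
    print(c,best.fun,best.x,"offset",best.x[:2]-[x,y])
E
python3 chk.py green blue orange; cat >/dev/null
```

```text
green 0.08477729647398813 [ 0.5797  0.0532  0.0735  0.2557  0.0185 -0.0613] offset [0.0045 0.0021]
blue 0.09582105234417032 [ 0.5811 -0.0563  0.0728  1.3133 -0.0779  0.0114] offset [ 0.0044 -0.0008]
orange 0.19328166693782978 [ 0.6017 -0.1737  0.079   0.9799 -0.1802  0.0212] offset [ 0.0077 -0.0047]
```

```bash
python3 - <<'E'
from pp2 import *
P,f=fitpot("red",.43);print(P,f)
do_pick(P,65,1,lift=.12)
R=opts(POSTS["red"],65,1);R=[r for r in R if abs(r[2])>=145];print(R)
R=[r for r in R if r[1]<.8]
h=min(R,key=lambda r:r[0]+abs(abs(r[2])-180)/20)[2];print(h)
do_place(POSTS["red"],h,65,1)
manip.move_pose([.3,-.45,.3],[np.pi,0,.5])
print(get_t())
f=imaging.grab_frame("scene");t=imaging.grab_frame("top")
A=cv2.resize(f[150:290,80:480],None,fx=2,fy=2,interpolation=2);B=cv2.resize(t[90:240,40:440],None,fx=2,fy=2,interpolation=2)
cv2.imwrite("pics/fin.png",np.vstack([A,B]))
E
python3 chk.py green blue orange red
```

```text
[ 0.4514 -0.3804  0.4344] 0.21302693618519108
pick hit False [-0.3962  0.3161  0.7542]
w 0.04953762272857247
picked [ 1.7316  0.7724 -1.1652  1.8936  0.4396  0.7432  2.4633] 127.9
[(np.float64(3.67), np.float64(2.18), -180), (np.float64(1.8), np.float64(0.46), -165), (np.float64(1.92), np.float64(0.11), -150), (np.float64(2.38), np.float64(0.14), 150), (np.float64(2.4), np.float64(0.27), 165)]
-165
place hit True -0.00016240919018263057 [ 1.6207 -1.048   2.2801]
placed 131.4583
132.675
green 0.08754945995582752 [ 0.5798  0.0531  0.0738  0.2433  0.0188 -0.0603] offset [0.0046 0.002 ]
blue 0.0940254450458532 [ 0.5821 -0.0565  0.0714  1.3365 -0.0854  0.0123] offset [ 0.0054 -0.001 ]
orange 0.11354930283122194 [ 0.5959 -0.1716  0.072   1.04   -0.0273  0.0305] offset [ 0.0019 -0.0026]
red 0.17640891626297917 [ 0.5799 -0.389   0.0697  0.3574 -0.0501  0.0462] offset [0.0009 0.001 ]
```

View pics/fin.png

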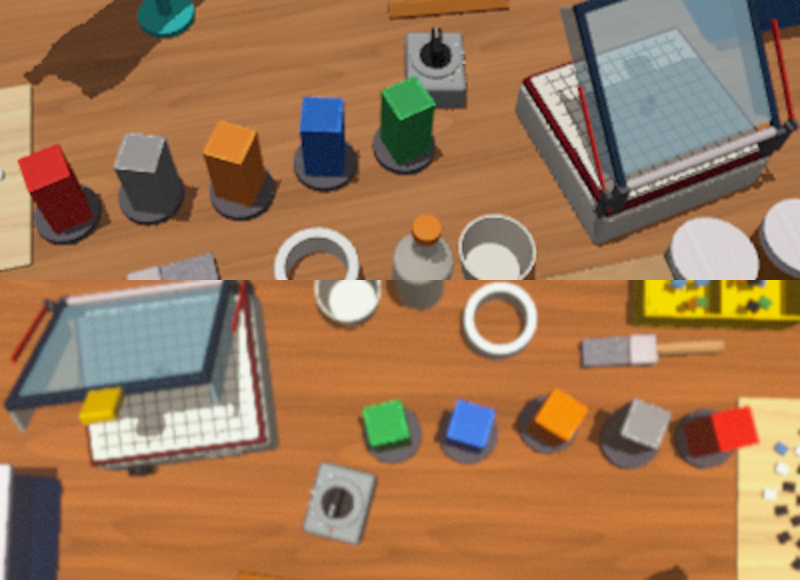

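The last picture shows all four pots upright on their posts, with their tops at scene-crop (55,165), (232,140), (322,110) and (408,95). The knob pointer faces the red mark, the hood sides are parallel to the red bars, and nothing else has moved.

```bash
python3 - <<'E'
from h import *
H=np.array([.737,.362,.125])
for t in(.65,.785,.92): print(t,proj("top",H-.24*np.cos(t)*hv(.155)+.24*np.sin(t)*UP))
print("seen tab top ~ (90,151.5)",get_t());print(job.hand_in())
E
```

```text
0.65 [[ 95.3137 162.9559]]
0.785 [[ 88.9041 151.3842]]
0.92 [[ 82.6749 137.8506]]
seen tab top ~ (90,151.5) 132.875
the job is handed in; nothing more can be done
None
```

The job is handed in at about 133 s of the 208 s allowed, with the knob at its off stop, the hood standing at about 45 degrees, and all four pots upside down on their own posts; the system returned no verdict.

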